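# Set and lock the bench air regulator

## Robot

A 6-joint arm with a two-finger parallel gripper is mounted at the origin on a cart in front of the work surface, level with it; the furniture and walls round the work are solid. World frame = base frame: x ahead of the robot, y to its left, z up, the work surface at z = 0. Lengths are in m, angles in rad, forces in N, time in s.
With the tool pointing down it reaches from about 0.25 to 0.725 m from the base axis. Payload 4 kg.
Tool frame: the origin (TCP) lies midway between the tips of the shut fingers; the grasp point (between the pads) lies 19 mm behind it; z points along the fingers, y is the direction in which the jaws open and shut (so a half turn about z gives the same grasp; the last joint's range is limited). The gripper opens to 85 mm and grips with 20 to 120 N. Pads are 22 mm wide; open, the fingers measure 114 mm over their backs; the gripper's body (76 mm by 85 mm) begins 54 mm behind the grasp point. The pads swing forward as they close: fully open they stand 13 mm farther back than shut.
Start: joints at [-1.227, 0.241, 0.005, 1.335, 0, 1.571], TCP at [0.169, -0.471, 0.231] pointing down, gripper open.
Joint ranges: [-2.72, 2.72], [-1.05, 1.87], [-1.09, 1.28], [-1.99, 2.15], [-1.42, 1.44], [-3.14, 3.14]. Speed limits (rad/s): [2.79, 2.79, 3.14, 3.14, 3.14, 3.14].

## Interface

Orientations are given as [roll, pitch, yaw] about the fixed x, y, z axes, in that order (R = Rz(yaw) Ry(pitch) Rx(roll)).
In Python, from bench import r gives the robot as it stands. The module is installed in compiled form; this text tells all that it offers.
- The arm moves only by the tool send_rows, never from a script. Its argument "motion" is a list of rows, each a list of 3 entries, a list of its own where there are three numbers: the shift along the tool's x, y, z in mm, then the turn, a rotation vector about the tool's x, y, z in rad, then the finger opening in mm, from 0 to 85.4. In form: [[[tx, ty, tz], [rx, ry, rz], claw], ...]. A call has 1 to 20 rows; each row shifts and turns the pose as measured when the row begins, along the tool's axes as they then stand; what a row does not reach is not made up. A row lasts 1/10 s, in which the tool goes at most 50 mm and 8.59 degrees, less where a joint would pass 70% of its speed; a pose out of reach is approached as far as the arm can. A call is refused whole if a number of a shift passes 50 or a number of a turn 0.15, either way. A call with a gripper value outside its range is refused whole. The fingers move at their own pace and stop on an object; "newtons" is the grip in N (left out, the last holds). Time passes only in rows, so rows that do not move let the fingers close. It gives the time, the measured TCP pose, the force and the opening at its end, in the units of the state.
- r.get_obs(): the state, without advancing time (a new reading comes with each control period).
- r.grab_frame(name): name is "scene" or "top" or "wrist"; returns a dict with "img" (384x512x3 uint8, blue, green, red), "mtx" (3x3 intrinsics, pixels), "camera_from_world" (4x4, takes a point from world to camera coordinates); the wrist camera has in their place "T_tool_cam" (4x4, takes a point from camera to tool coordinates, whose origin is the TCP and whose axes are the flange's). Camera axes: x right, y down, z forward; pixel columns grow to the right and rows downward; lengths in m; the calibration is good to about 2 mm. A picture is of the moment at which its call begins: read the wrist's pose just before it. There is no depth.
- r.job_done(): hands the job in, once; it reports no verdict.
Trained networks look in a picture, given as the dict that the camera call returned (one of the last four; its "shot" number tells which), for a name from the list of things; names that differ only in an ending like _2 or _b are one class to them, and where a whole thing is asked for, a point or a joint stands for the part that bears it (a point fixed in the world has none). Each returns a list of dicts, best first, with "conf" (0 to 1); they miss things now and then, are a little off and sometimes report something else, mostly with a low value. They report only what shows in the picture. A call takes as long as a camera call.
- r.boxes_of(picture, name): "location" ([x, y, z] in m, in world coordinates, good to about 4 mm: the middle of the surface that is visible of it).
The state is a dict: "time": time; "joint_positions": joint angles; "dq": joint speeds; "joint_torque": joint torques, N m; "position": TCP position; "tool_rot": TCP orientation; "ft_force": force on the tool from outside, world axes, zero at the start; "wrist_torque": the same for the moment, N m; "width": finger opening in m.
Only numpy, scipy, OpenCV 4.12 (cv2) and the standard library are available. Lean on these libraries where they do the work, as an engineer would, in place of code of your own. Each camera call takes 0.05 s, during which the arm holds its last target.

## Task

Set the bench air regulator: turn its knob anticlockwise (seen from above) until the pointer stands at the long mark on the ring, then lock it by pulling the knob straight up as far as it goes and letting go. The lock notch lies a few degrees past the mark and cannot be seen, so lift only lightly and ease the knob onward bit by bit until it rises; never force the lock, and leave the dropper bottle, petri dish and timer beside it where they are.

Things in the scene. Friction and masses are not known exactly. Their poses are not given: they have to be found in the camera images.
- regulator: Air regulator bolted to the worktop (immovable): steel foot plate 100 x 84 mm, aluminium block with a gauge on its front, two capped ports, round grey bonnet, black knob on top. Origin: centre of its underside, on the knob's vertical axis (its x, y are the axis), z up; the gauge faces its own -x.
- knob_grip (a point): Grip point on the knob's axis, 113 mm above the worktop with the knob down (rises with it). The fluted black grip is a round cylinder 41 mm across, from 92 to 128 mm above the worktop; take it from above at any yaw. Keep fingertips above 90 mm: skirt 59 mm across, set ring and mark (up to 84 mm) lie below. A grip of 40 N turns and lifts it without slipping.
- pointer (a point): Tip of the knob's pointer, a small white bar on the knob's skirt that points outward, 32 mm from the knob's axis; a second white bar on the knob's top points the same way. Shows where the knob stands.
- mark (a point): Outer end of the long mark: the one black bar, 19 mm long and 3.6 mm wide, that stands out beyond the aluminium set ring, 50 mm from the knob's axis. The seven other ribs on the ring, every 45 degrees, are short. The knob is set when the pointer's direction from the axis is that of the mark.
- set_ring: Aluminium ring round the knob, 80 mm across, 15 mm high, fixed during the job; origin on the knob's axis, 66 mm above the worktop; its -x points to the long mark. It hides the lock plate, which stops the knob's tooth after 1.5 mm of lift except at the notches: one 3 to 14 deg anticlockwise past the mark (it varies, and admits the tooth over only about 3 deg), the others 45 deg apart.
- knob (a joint): Turn of the knob, rad, positive anticlockwise from above; 0 when the pointer points to the regulator's own -x. Friction 0.08 N m, stays where left; range -1.7 to 1.7. Starts 0.5 to 1.15 rad clockwise of the mark. Once up in a notch it turns no more than about 2 deg.
- knob_lift (a joint): Lift of the knob, m: 0 down, about 0.0015 when its tooth meets the lock plate, 0.010 fully up and locked. About 2 N of friction plus 0.8 N weight; stays where left. 6 to 10 N of pull is enough to feel for the notch; the tooth must not press on the plate with more than 20 N.
- dropper: Bystander: white dropper bottle with cap, 39 mm in diameter, 100 mm tall, standing left of the regulator; origin at the centre of its underside.
- petri: Bystander: clear petri dish with lid, 61 mm in diameter, 14 mm high, right of the regulator; origin at the centre of its underside.
- timer: Bystander: white lab timer 66 x 62 x 22 mm, behind the regulator; origin at the centre of its underside.

How it is judged:
On the way, in this order (a step that is already met when the one before it is completed fails the run):
1. with the knob still down, its pointer has been turned to the long mark (from 6 degrees before it to 20 degrees past it) (value of joint knob_lift below 0.003 m and x of pointer in the frame of set_ring below 0 m and y of pointer in the frame of set_ring between -0.0109 and 0.0033 m), for 0.2 s.
2. the knob has been pulled up at least 8 mm into the notch just past the mark (value of joint knob_lift above 0.008 m and x of pointer in the frame of set_ring below 0 m and y of pointer in the frame of set_ring between -0.0109 and 0.0017 m), for 0.2 s.
At the end, for the whole second after the job is handed in: The knob is let go and stands pulled up at least 8 of its 10 mm, locked in the notch just past the long mark (pointer between 3 degrees before and 20 degrees past the mark) (all of step 2 and contact force between the fingers and knob below 0.1 N); the robot touches nothing.
It fails at once if the lock is forced: the knob's tooth presses on the lock plate in the set ring with more than 20 N (contact force between knob and set_ring above 20 N).
It fails at once if the dropper bottle is moved more than 15 mm or tipped (distance of dropper from where it was at the start of the episode above 0.015 m or angle between dropper's own z axis and vertical above 0.3 rad).
It fails at once if the petri dish is moved more than 15 mm (distance of petri from where it was at the start of the episode above 0.015 m).
It fails at once if the timer is moved more than 15 mm (distance of timer from where it was at the start of the episode above 0.015 m).
It also fails if it takes over 64 s, if anything falls off the work surface, if the arm or the gripper's body presses on something with over 40 N, if the wrist force passes 120 N, or if a joint passes its speed limit or range.

## Working session

There is one attempt and no reset: what is moved stays moved. The work goes in short steps, Python scripts to look and compute and a tool call to move; the robot and the scene stay as the last step left them, time stands still between calls to the robot, and variables do not carry over. Pictures are saved under pics/ and viewed, and the job is handed in when it is done.

Besides the shell and the picture viewer there is one more tool, called by a JSON object that holds its "method" and its "body". send_rows: Moves the arm, as the interface text tells. Its arguments: {"type":"object","properties":{"motion":{"type":"array"},"newtons":{"type":"number"}},"required":["motion"]}

```bash
mkdir -p pics; ls; python3 - <<'E'
from bench import r
import cv2
o=r.get_obs(); print({k:o[k] for k in('time','position','tool_rot','ft_force','width')})
for n in('top','scene'):
    f=r.grab_frame(n); cv2.imwrite(f'pics/{n}0.png',f['img'])
    for t in('regulator','knob_grip','pointer','mark','set_ring','dropper','petri','timer'):
        print(n,t,[( [round(float(v),4) for v in d['location']],round(d['conf'],2)) for d in r.boxes_of(f,t)[:2]])
print(r.get_obs()['time'])
E
```

```text
pics
{'time': 0.0, 'position': array([ 0.16830738, -0.47012254,  0.23040356]), 'tool_rot': array([-3.13942733e+00,  2.28067472e-05,  3.43823610e-01]), 'ft_force': array([-0.36419187,  0.3508995 ,  0.27810888]), 'width': 0.08543973374067956}
top regulator [([0.4957, -0.3196, 0.0866], 0.71)]
top knob_grip [([0.4966, -0.319, 0.1243], 0.8), ([0.4906, -0.318, 0.0802], 0.44)]
top pointer [([0.4966, -0.3211, 0.1239], 0.69)]
top mark [([0.4898, -0.3215, 0.0837], 0.96)]
top set_ring [([0.4877, -0.3208, 0.0788], 0.82)]
top dropper [([0.5662, -0.2025, 0.0631], 0.67)]
top petri [([0.4728, -0.4797, 0.0081], 0.61)]
top timer [([0.6063, -0.3791, 0.0193], 0.82)]
scene regulator [([0.4784, -0.3042, 0.0455], 0.87), ([0.4733, -0.3007, 0.0775], 0.66)]
scene knob_grip [([0.4809, -0.3101, 0.1073], 0.82)]
scene pointer [([0.4839, -0.3127, 0.113], 0.65)]
scene mark [([0.4746, -0.3023, 0.0825], 0.87)]
scene set_ring [([0.4752, -0.3027, 0.0766], 0.97), ([0.4867, -0.3065, 0.1115], 0.51)]
scene dropper [([0.5626, -0.1968, 0.0535], 0.76), ([0.4727, -0.3035, 0.0771], 0.37)]
scene petri [([0.4692, -0.4778, 0.0158], 0.56)]
scene timer [([0.4733, -0.3018, 0.0882], 0.75), ([0.6012, -0.3733, 0.02], 0.68)]
0.9
```

```bash
python3 - <<'E'
import cv2
a=cv2.imread('pics/top0.png');cv2.imwrite('pics/top0b.png',a)
E
```

```text
(no output)
```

View pics/top0.png

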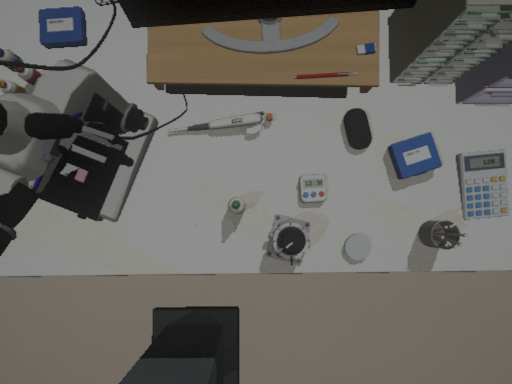

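View pics/scene0.png

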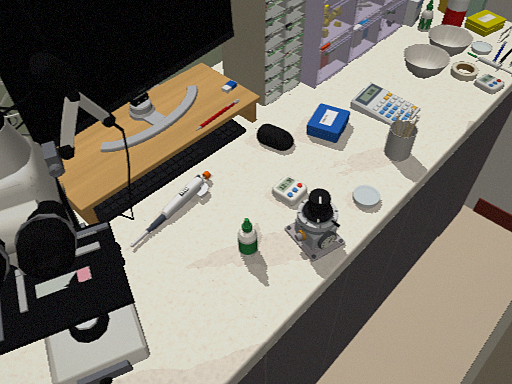

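```bash
python3 - <<'E'
from bench import r
import cv2,numpy as np
f=r.grab_frame('top'); np.set_printoptions(precision=4,suppress=True)
print(f['mtx'],f['camera_from_world'])
im=f['img'][200:280,250:330]; cv2.imwrite('pics/top1z.png',cv2.resize(im,None,fx=7,fy=7,interpolation=cv2.INTER_CUBIC))
M=f['camera_from_world']
def px(p): c=M@np.r_[p,1]; c=f['mtx']@c[:3]; return c[:2]/c[2]
for z in(.128,.081): print(px([.4966,-.319,z]))
f=r.grab_frame('wrist');print(f['mtx'],f['T_tool_cam'])
cv2.imwrite('pics/w0.png',f['img'])
E
```

```text
[[429.7511   0.     256.9731]
 [  0.     429.7511 192.735 ]
 [  0.       0.       1.    ]] [[-0.0093 -0.9999  0.0111 -0.2471]
 [-0.9981  0.0086 -0.0614  0.6022]
 [ 0.0613 -0.0116 -0.998   0.9702]
 [ 0.      0.      0.      1.    ]]
[290.6472 239.7576]
[288.6948 238.713 ]
[[331.6633   0.     254.6255]
 [  0.     331.6633 193.2935]
 [  0.       0.       1.    ]] [[ 0.0007 -0.9495 -0.3137  0.0793]
 [ 1.      0.0008 -0.0003 -0.0003]
 [ 0.0006 -0.3137  0.9495 -0.1434]
 [ 0.      0.      0.      1.    ]]
```

View pics/top1z.png

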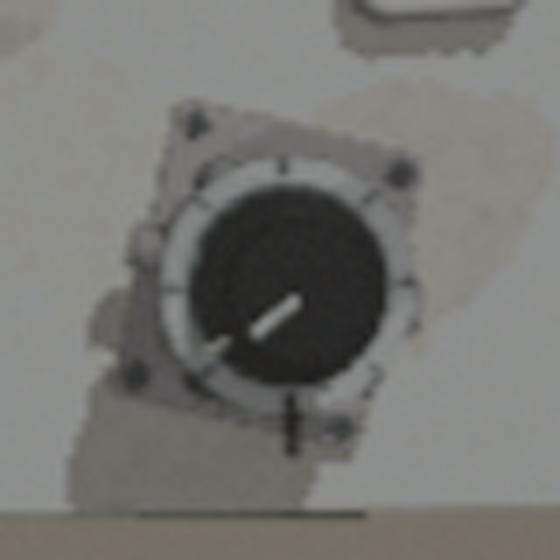

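View pics/w0.png

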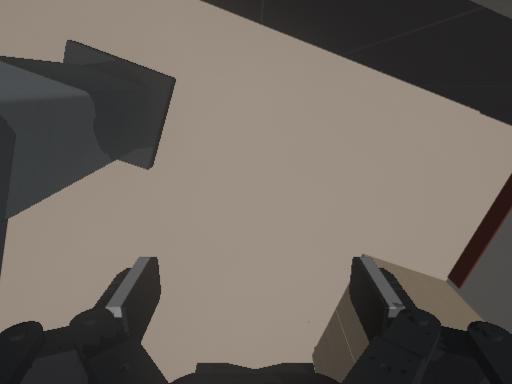

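{"method": "send_rows", "body": {"motion": [[[36,-3,-4],[0,0,0],85],[[36,-3,-4],[0,0,0],85],[[36,-3,-4],[0,0,0],85],[[36,-3,-4],[0,0,0],85],[[36,-3,-4],[0,0,0],85],[[36,-3,0],[0,0,0],85],[[36,-3,0],[0,0,0],85],[[36,-3,0],[0,0,0],85],[[36,-3,0],[0,0,0],85],[[36,-3,0],[0,0,0],85],[[0,0,0],[0,0,0],85]]}}

```text
time: 2.1
position: [0.51, -0.3178, 0.2514]
tool_rot: [3.139, -0.001, 0.338]
ft_force: [-0.1, 0.2, -0.3]
width: 0.085
```

```bash
cat > h.py <<'E'
from bench import r
import cv2,numpy as np
from scipy.spatial.transform import Rotation as R
np.set_printoptions(precision=4,suppress=True)
def wrist():
    o=r.get_obs(); f=r.grab_frame('wrist')
    T=np.eye(4);T[:3,:3]=R.from_euler('xyz',o['tool_rot']).as_matrix();T[:3,3]=o['position']
    return o,f,T@f['T_tool_cam']
def onplane(f,C,u,v,z):
    d=C[:3,:3]@np.linalg.solve(f['mtx'],[u,v,1]); return C[:3,3]+d*(z-C[2,3])/d[2]
def proj(f,C,p):
    c=np.linalg.inv(C)@np.r_[p,1]; c=f['mtx']@c[:3]; return c[:2]/c[2]
E
python3 - <<'E'
from h import *
import pickle
o,f,C=wrist(); print(o['time'],o['position'],o['tool_rot'])
pickle.dump((f['mtx'],C),open('w1.pkl','wb'))
cv2.imwrite('pics/w1.png',f['img'])
for t in('knob_grip','pointer','mark','set_ring'):
        print(t,[( [round(float(v),4) for v in d['location']],round(d['conf'],2)) for d in r.boxes_of(f,t)[:2]])
u,v=map(int,proj(f,C,[.497,-.319,.09])); print(u,v)
u0,v0=max(u-100,0),max(v-75,0); print(u0,v0)
cv2.imwrite('pics/w1z.png',cv2.resize(f['img'][v0:v0+150,u0:u0+200],None,fx=4,fy=4,interpolation=cv2.INTER_CUBIC))
E
```

```text
2.1 [ 0.51   -0.3178  0.2514] [ 3.1394 -0.0008  0.3376]
knob_grip [([0.4964, -0.3201, 0.1244], 0.89)]
pointer [([0.4981, -0.3191, 0.126], 0.71)]
mark [([0.5023, -0.318, 0.0814], 0.75)]
set_ring [([0.5103, -0.3124, 0.0786], 0.76)]
251 184
151 109
```

View pics/w1z.png

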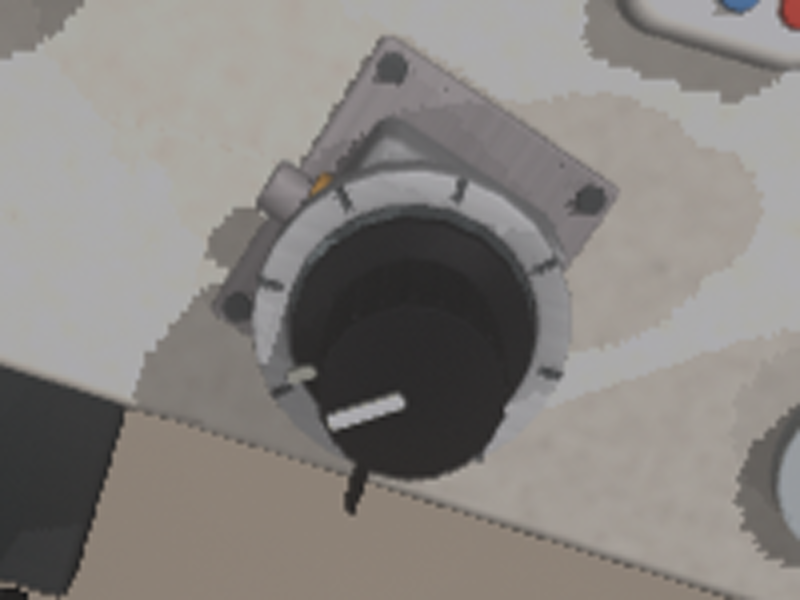

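View pics/w1.png

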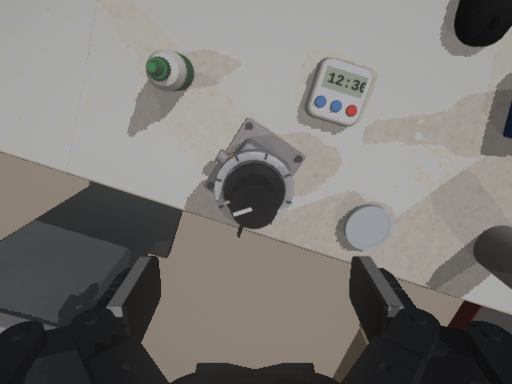

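```bash
python3 - <<'E'
from h import *
import pickle
m,C=pickle.load(open('w1.pkl','rb')); f={'mtx':m}
P=lambda u,v,z:onplane(f,C,151+u/4-.375,109+v/4-.375,z)[:2]
ang=lambda d:np.degrees(np.arctan2(d[1],d[0]))%360
z=.081
a,b=P(460,190,z),P(350,512,z); print('mark dir',a,b,ang(b-a))
pts=[(345,195),(460,190),(545,265),(548,373),(270,285),(282,390)]
W=np.array([P(*p,z) for p in pts])
# circle through mid of opposite ribs
A=np.c_[2*W,np.ones(len(W))]; s=np.linalg.lstsq(A,(W**2).sum(1),rcond=None)[0]; c=s[:2]; print('ring c',c,np.sqrt(s[2]+c@c), 'mark', ang(b-c), np.linalg.norm(b-c))
for w in W: print(ang(w-c))
p,q=P(402,402,.128),P(332,420,.128); print('bar',ang(q-p),p,q)
t=P(292,380,.088); print('ptr',ang(t-c),np.linalg.norm(t-c))
# knob top: circle seen in zoom; left 315,right 507? 
print('topc',P(411,392,.128))
E
```

```text
mark dir [ 0.5262 -0.3232] [ 0.4367 -0.3253] 181.31839890729134
ring c [ 0.4897 -0.3235] 0.03650277528767451 mark 181.94745209635494 0.05308577630466826
44.816700566504345
0.40122557939901576
315.07279083730054
269.7794539675693
92.13381763364902
136.66391047745472
bar 124.71333048237403 [ 0.4872 -0.3225] [ 0.4783 -0.3095]
ptr 130.92350657137808 0.031438156544144336
topc [ 0.49   -0.3235]
```

{"method": "send_rows", "body": {"motion": [[[-7,0,10],[0,0,0],85],[[-7,0,15],[0,0,0],85],[[-6,-1,15],[0,0,0],85],[[0,0,5],[0,0,0],85],[[0,0,0],[0,0,0],85],[[0,0,0],[0,0,0],85]]}}

```text
time: 2.95
position: [0.4803, -0.3315, 0.2097]
tool_rot: [3.135, -0.001, 0.32]
ft_force: [-0.4, -0.2, 0.4]
width: 0.0851
```

```bash
python3 - <<'E'
from h import *
import pickle
o,f,C=wrist(); print(o['time'],o['position'],o['tool_rot'],o['dq'])
pickle.dump((f['mtx'],C),open('w2.pkl','wb'))
cv2.imwrite('pics/w2.png',f['img'])
u,v=map(int,proj(f,C,[.4905,-.3235,.09])); print(u,v)
u0,v0=u-80,v-60; print(u0,v0)
cv2.imwrite('pics/w2z.png',cv2.resize(f['img'][v0:v0+120,u0:u0+160],None,fx=5,fy=5,interpolation=cv2.INTER_CUBIC))
E
```

```text
2.95 [ 0.4803 -0.3315  0.2097] [ 3.1349 -0.0015  0.3202] [-0.0123 -0.0054  0.001   0.0014  0.0029  0.0001]
248 170
168 110
```

View pics/w2z.png

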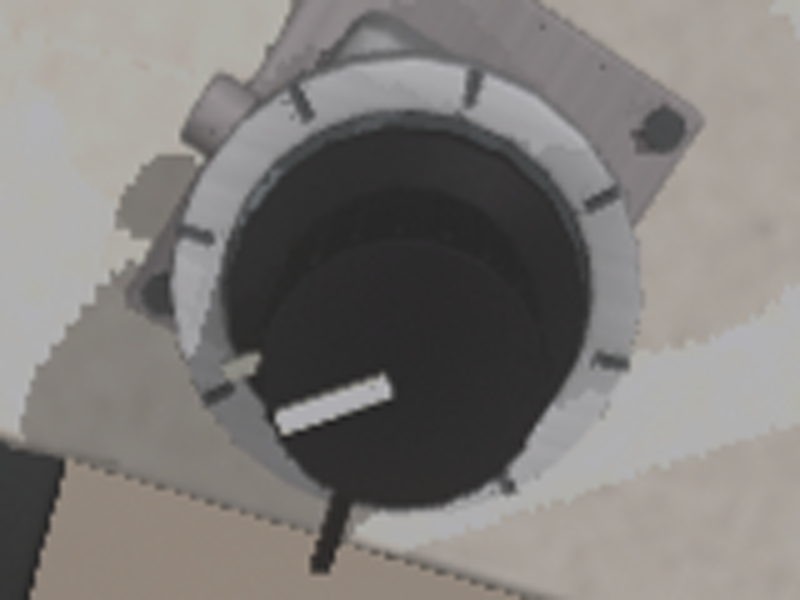

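```bash
python3 - <<'E'
from h import *
import pickle
m,C=pickle.load(open('w2.pkl','rb')); f={'mtx':m}
P=lambda u,v,z:onplane(f,C,168+u/5-.4,110+v/5-.4,z)[:2]
ang=lambda d:np.degrees(np.arctan2(d[1],d[0]))%360
z=.081
pts=[(302,102),(474,88),(602,200),(611,362),(195,236),(218,392),(508,486)]
W=np.array([P(*p,z) for p in pts])
A=np.c_[2*W,np.ones(len(W))]; s=np.linalg.lstsq(A,(W**2).sum(1),rcond=None)[0]; c=s[:2]; b=P(321,570,z)
print('ring c',c,np.sqrt(s[2]+c@c), 'mark', ang(b-c), np.linalg.norm(b-c),ang(b-W[1]))
for w in W: print(ang(w-c))
p,q=P(388,386,.128),P(281,421,.128); print('bar',ang(q-p),p,q, ang(q-c))
for zz in(.084,.088): t=P(228,369,zz); print('ptr',ang(t-c),np.linalg.norm(t-c))
print('topc',P(402,373,.128))
o=r.get_obs();print(o['time'],o['position'],o['tool_rot'])
E
```

```text
ring c [ 0.489  -0.3242] 0.0369296811201584 mark 180.82863762058054 0.05173610173170557 180.9440560435757
45.37710702808938
1.10497589073076
316.20536224029405
271.0350047318991
90.90548143168894
134.6982413312985
225.97668047463955
bar 127.1221739149267 [ 0.4877 -0.3222] [ 0.4779 -0.3093] 126.7741279938305
ptr 128.50059886605447 0.032292415690413766
ptr 126.78607924997533 0.03143382908151154
topc [ 0.4901 -0.3235]
3.0 [ 0.4805 -0.3315  0.2099] [ 3.1345 -0.0017  0.3204]
```

{"method": "send_rows", "body": {"motion": [[[5,-2,15],[0,0,0],85],[[5,-2,15],[0,0,0],85],[[1,0,15],[0,0,0],85],[[0,0,0],[0,0,0],85],[[0,0,0],[0,0,0],85]]}}

```text
time: 3.5
position: [0.4938, -0.3263, 0.169]
tool_rot: [3.127, -0.008, 0.321]
ft_force: [-0.2, -0.1, 0.6]
width: 0.0853
```

```bash
cat >> h.py <<'E'
def plan(p=None,yaw=None):
    o=r.get_obs(); Rc=R.from_euler('xyz',o['tool_rot']); y=o['tool_rot'][2] if yaw is None else yaw
    p=o['position'] if p is None else np.array([a if b is None else b for a,b in zip(o['position'],p)])
    print(o['time'],o['position'],o['tool_rot'],'F',o['ft_force'],'T',o['wrist_torque'],o['width'])
    print('shift mm',1000*Rc.inv().apply(p-o['position']),'rot',(Rc.inv()*R.from_euler('xyz',[np.pi,0,y])).as_rotvec())
E
python3 -c "
from h import *
plan([.4895,-.324,.096],.32)"
```

```text
3.5 [ 0.4938 -0.3263  0.169 ] [ 3.1266 -0.0081  0.3207] F [-0.2011 -0.0936  0.6112] T [-0.0342 -0.0248  0.0428] 0.08533831857292047
shift mm [-3.8989 -4.6298 72.9006] rot [ 0.015  -0.0081  0.0006]
```

{"method": "send_rows", "body": {"motion": [[[-4,-4,10],[0.015,-0.008,0],85],[[0,0,10],[0,0,0],85],[[0,0,5],[0,0,0],85],[[0,0,0],[0,0,0],85]]}}

```text
time: 3.9
position: [0.4895, -0.3246, 0.1444]
tool_rot: [3.14, -0.002, 0.32]
ft_force: [0.4, 0.0, -0.2]
width: 0.0851
```

```bash
python3 -c "
from h import *
plan([.4895,-.324,.096],.32)"
```

```text
3.9 [ 0.4895 -0.3246  0.1444] [ 3.1398 -0.0018  0.3204] F [ 0.4495  0.0343 -0.1585] T [ 0.0139  0.0101 -0.0401] 0.08509597407180909
shift mm [ 0.1272 -0.6625 48.375 ] rot [ 0.0018 -0.0018  0.0004]
```

{"method": "send_rows", "body": {"motion": [[[0,0,12],[0,0,0],85],[[0,0,12],[0,0,0],85],[[0,0,12],[0,0,0],85],[[0,0,7],[0,0,0],85],[[0,0,2],[0,0,0],85],[[0,0,0],[0,0,0],85]]}}

```text
time: 4.5
position: [0.4889, -0.3243, 0.0943]
tool_rot: [3.141, -0.001, 0.32]
ft_force: [1.1, 0.7, 0.3]
width: 0.0848
```

```bash
python3 -c "
from h import *
plan([.4895,-.324,.096],.32)"
```

```text
4.5 [ 0.4889 -0.3243  0.0943] [ 3.1414 -0.0006  0.3202] F [1.1425 0.7051 0.3363] T [ 0.0067  0.0337 -0.0073] 0.08481889030829005
shift mm [ 0.6785 -0.1081 -1.7026] rot [ 0.0002 -0.0006  0.0002]
```

{"method": "send_rows", "body": {"motion": [[[0.5,0,-1.5],[0,0,0],60],[[0,0,0],[0,0,0],45],[[0,0,0],[0,0,0],38],[[0,0,0],[0,0,0],35],[[0,0,0],[0,0,0],35],[[0,0,0],[0,0,0],35]], "newtons": 45}}

```text
time: 5.1
position: [0.49, -0.3243, 0.0972]
tool_rot: [3.14, -0.002, 0.32]
ft_force: [0.3, 0.2, -2.3]
width: 0.0399
```

```bash
python3 -c "
from h import *
plan([.4895,-.324,.096],.32)"
```

```text
5.1 [ 0.49   -0.3243  0.0972] [ 3.14   -0.0018  0.3204] F [ 0.2826  0.173  -2.3469] T [ 0.018  -0.0303 -0.0305] 0.039877492576908306
shift mm [-0.3894 -0.4523  1.2468] rot [ 0.0016 -0.0018  0.0004]
```

{"method": "send_rows", "body": {"motion": [[[0,0,0.3],[0,0,-0.1],35],[[0,0,0],[0,0,-0.1],35],[[0,0,0],[0,0,-0.1],35],[[0,0,0],[0,0,-0.1],35],[[0,0,0],[0,0,0],35]]}}

```text
time: 5.6
position: [0.4903, -0.3246, 0.0972]
tool_rot: [3.139, -0.001, 0.735]
ft_force: [-0.8, -0.2, -0.4]
width: 0.0396
```

```bash
python3 -c "
from h import *
plan([.4895,-.324,.096])"
```

```text
5.6 [ 0.4903 -0.3246  0.0972] [ 3.1385 -0.0014  0.7346] F [-0.8185 -0.2323 -0.4098] T [0.1338 0.0796 0.0967] 0.03959090569725039
shift mm [-0.1732 -0.9589  1.2026] rot [ 0.003  -0.0014 -0.    ]
```

{"method": "send_rows", "body": {"motion": [[[0,0,0],[0,0,-0.1],35],[[0,0,0],[0,0,-0.1],35],[[0,0,0],[0,0,-0.1],35],[[0,0,0],[0,0,-0.1],35],[[0,0,0],[0,0,-0.08],35],[[0,0,0],[0,0,0],35],[[0,0,0],[0,0,0],35]]}}

```text
time: 6.3
position: [0.4907, -0.3248, 0.0972]
tool_rot: [3.137, -0.0, 1.216]
ft_force: [0.5, 0.7, -0.1]
width: 0.0399
```

```bash
python3 -c "
from h import *
plan([.4895,-.324,.096])
o,f,C=wrist()
cv2.imwrite('pics/w3.png',f['img'])
f=r.grab_frame('scene')
cv2.imwrite('pics/s3z.png',cv2.resize(f['img'][160:280,240:400],None,fx=5,fy=5,interpolation=cv2.INTER_CUBIC))
"
```

```text
6.3 [ 0.4907 -0.3248  0.0972] [ 3.1374 -0.0001  1.2156] F [ 0.4583  0.7283 -0.0589] T [0.1138 0.0464 0.07  ] 0.03993716127088014
shift mm [ 0.3707 -1.3787  1.2104] rot [ 0.0042 -0.0001 -0.    ]
```

View pics/w3.png

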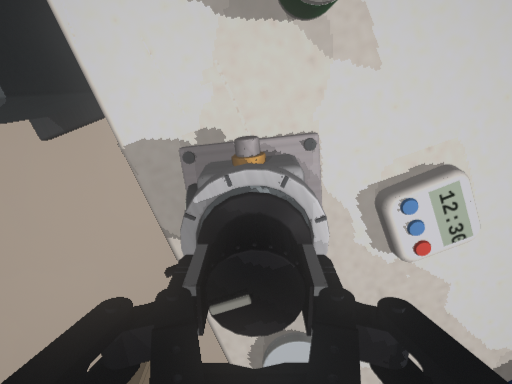

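View pics/s3z.png

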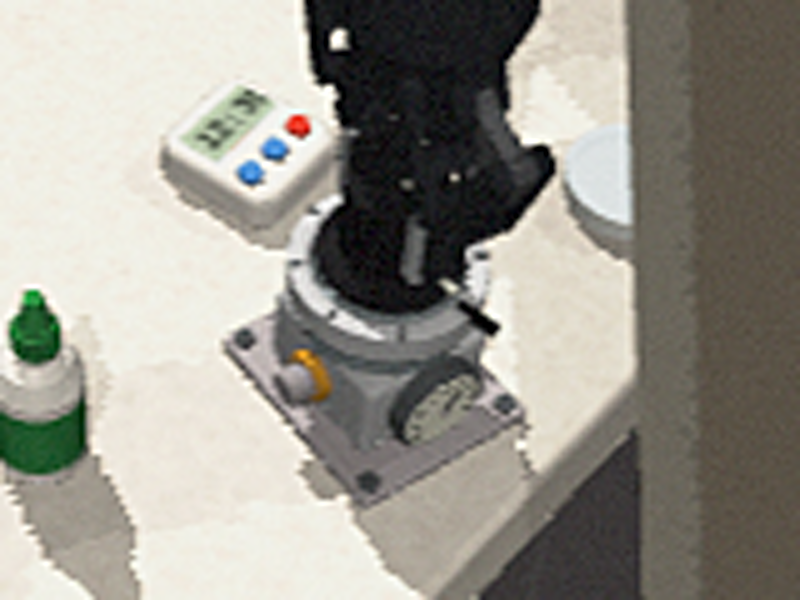

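{"method": "send_rows", "body": {"motion": [[[0,0,0],[0,0,-0.06],35],[[0,0,0],[0,0,0],35],[[0,0,0],[0,0,0],35],[[0,0,-0.5],[0,0,0],35],[[0,0,0],[0,0,0],35]]}}

```text
time: 6.9
position: [0.4907, -0.3248, 0.0974]
tool_rot: [3.137, 0.0, 1.271]
ft_force: [-0.4, 1.1, 0.2]
width: 0.0397
```

```bash
python3 -c "
from h import *
plan([.4895,-.324,None])"
```

```text
6.9 [ 0.4907 -0.3248  0.0974] [3.1374 0.0001 1.2713] F [-0.4193  1.1238  0.2002] T [0.1019 0.076  0.1078] 0.03968417296301599
shift mm [ 0.4446 -1.4185 -0.006 ] rot [0.0042 0.0001 0.    ]
```

{"method": "send_rows", "body": {"motion": [[[0,0,-0.5],[0,0,0],35],[[0,0,-0.5],[0,0,0],35]]}}

```text
time: 7.1
position: [0.4907, -0.3248, 0.098]
tool_rot: [3.138, -0.0, 1.271]
ft_force: [0.7, -0.5, -2.5]
width: 0.0401
```

{"method": "send_rows", "body": {"motion": [[[0,0,-0.5],[0,0,0],35],[[0,0,-0.5],[0,0,0],35]]}}

```text
time: 7.3
position: [0.4907, -0.3248, 0.0988]
tool_rot: [3.138, -0.0, 1.27]
ft_force: [0.6, 0.5, -3.0]
width: 0.0398
```

{"method": "send_rows", "body": {"motion": [[[0,0,-0.4],[0,0,0],35]]}}

```text
time: 7.4
position: [0.4907, -0.3248, 0.099]
tool_rot: [3.138, -0.0, 1.27]
ft_force: [-0.3, -0.6, -4.4]
width: 0.0398
```

{"method": "send_rows", "body": {"motion": [[[0,0,-0.4],[0,0,0],35]]}}

```text
time: 7.5
position: [0.4907, -0.3248, 0.0992]
tool_rot: [3.138, -0.0, 1.27]
ft_force: [1.1, -1.1, -5.7]
width: 0.0402
```

{"method": "send_rows", "body": {"motion": [[[0,0,-0.5],[0,0,-0.02],35],[[0,0,-0.5],[0,0,-0.02],35]]}}

```text
time: 7.7
position: [0.4907, -0.3248, 0.0999]
tool_rot: [3.138, -0.0, 1.312]
ft_force: [1.6, -0.0, -3.0]
width: 0.0398
```

{"method": "send_rows", "body": {"motion": [[[0,0,-0.5],[0,0,-0.02],35],[[0,0,-0.5],[0,0,-0.02],35]]}}

```text
time: 7.9
position: [0.4907, -0.3247, 0.1012]
tool_rot: [3.138, -0.0, 1.355]
ft_force: [-0.5, 0.0, -4.5]
width: 0.0397
```

{"method": "send_rows", "body": {"motion": [[[0,0,-0.6],[0,0,0],35],[[0,0,-0.6],[0,0,0],35]]}}

```text
time: 8.1
position: [0.4907, -0.3246, 0.1023]
tool_rot: [3.138, -0.001, 1.356]
ft_force: [1.2, -0.3, -5.0]
width: 0.0399
```

```bash
python3 -c "
from h import *
plan([.4895,-.324,None])
o,f,C=wrist()
cv2.imwrite('pics/w4.png',f['img'])
f=r.grab_frame('scene')
cv2.imwrite('pics/s4z.png',cv2.resize(f['img'][160:280,240:400],None,fx=5,fy=5,interpolation=cv2.INTER_CUBIC))
"
```

```text
8.1 [ 0.4907 -0.3246  0.1023] [ 3.1383 -0.0007  1.3561] F [ 1.1882 -0.3283 -4.9726] T [-0.1583 -0.4166 -0.1362] 0.03988761431370378
shift mm [ 0.3625 -1.2941 -0.0041] rot [ 0.0033 -0.0007 -0.    ]
```

View pics/s4z.png

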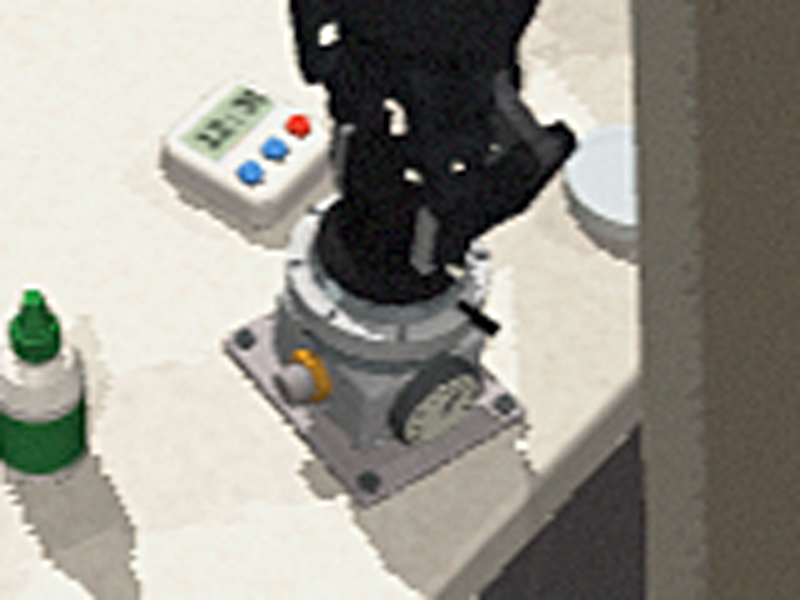

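View pics/w4.png

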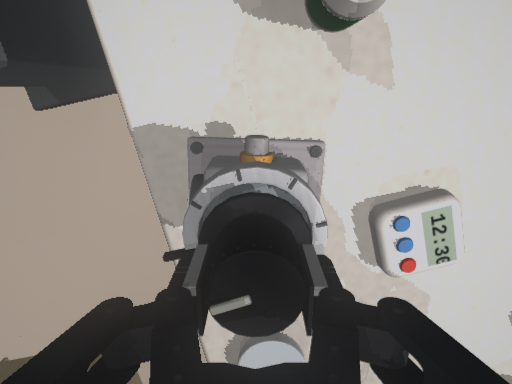

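{"method": "send_rows", "body": {"motion": [[[0,0,-0.7],[0,0,0],35],[[0,0,-0.7],[0,0,0],35],[[0,0,-0.7],[0,0,0],35]]}}

```text
time: 8.5
position: [0.4907, -0.3246, 0.1042]
tool_rot: [3.138, -0.001, 1.356]
ft_force: [0.7, -0.8, -5.6]
width: 0.0397
```

{"method": "send_rows", "body": {"motion": [[[0,0,-0.7],[0,0,0],35],[[0,0,-0.7],[0,0,0],35],[[0,0,-0.7],[0,0,0],35]]}}

```text
time: 8.8
position: [0.4907, -0.3246, 0.1063]
tool_rot: [3.139, -0.001, 1.356]
ft_force: [1.2, -0.4, -5.6]
width: 0.0398
```

{"method": "send_rows", "body": {"motion": [[[0,0,-0.6],[0,0,0],35],[[0,0,-0.6],[0,0,0],35]]}}

```text
time: 9.0
position: [0.4907, -0.3245, 0.1073]
tool_rot: [3.139, -0.001, 1.356]
ft_force: [2.8, -2.0, -10.3]
width: 0.0398
```

{"method": "send_rows", "body": {"motion": [[[0,0,-0.6],[0,0,0],35]]}}

```text
time: 9.1
position: [0.4906, -0.3245, 0.1073]
tool_rot: [3.139, -0.001, 1.356]
ft_force: [2.9, -1.1, -12.4]
width: 0.04
```

{"method": "send_rows", "body": {"motion": [[[0,0,-0.6],[0,0,0],35]]}}

```text
time: 9.2
position: [0.4907, -0.3245, 0.1073]
tool_rot: [3.139, -0.001, 1.356]
ft_force: [2.9, -1.8, -10.6]
width: 0.0399
```

{"method": "send_rows", "body": {"motion": [[[0,0,-0.1],[0,0,0],35],[[0,0,0],[0,0,0],35],[[0,0,0],[0,0,0],45],[[0,0,0],[0,0,0],55],[[0,0,0],[0,0,0],70],[[0,0,0],[0,0,0],85],[[0,0,0],[0,0,0],85],[[0,0,0],[0,0,0],85]]}}

```text
time: 10.0
position: [0.4913, -0.3256, 0.1126]
tool_rot: [3.135, 0.002, 1.357]
ft_force: [0.4, -0.1, 0.5]
width: 0.0852
```

```bash
python3 -c "
from h import *
plan([.4895,-.324,.22])
o,f,C=wrist()
cv2.imwrite('pics/w5.png',f['img'])
"
```

```text
10.0 [ 0.4913 -0.3256  0.1126] [3.1349 0.0019 1.3566] F [ 0.4261 -0.0928  0.4588] T [-0.0355  0.0101  0.0274] 0.08515883908412068
shift mm [   0.9638   -1.4037 -107.4351] rot [0.0067 0.0019 0.    ]
```

View pics/w5.png

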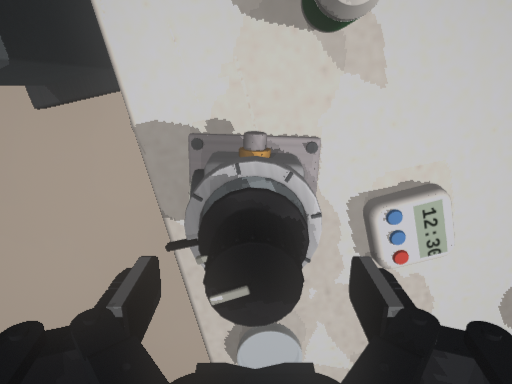

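Fingers are clear of the knob on both sides. Rising straight up to verify from above.

{"method": "send_rows", "body": {"motion": [[[0,-1,-8],[0.006,0.002,0],85],[[0,0,-12],[0,0,0],85],[[0,0,-16],[0,0,0],85],[[0,0,-18],[0,0,0],85],[[0,0,-18],[0,0,0],85],[[0,0,-18],[0,0,0],85],[[0,0,-8],[0,0,0],85],[[0,0,0],[0,0,0],85],[[0,0,0],[0,0,0],85]]}}

```text
time: 10.95
position: [0.4906, -0.3257, 0.2202]
tool_rot: [3.138, 0.001, 1.357]
ft_force: [-0.4, -0.3, -0.2]
width: 0.0851
```

```bash
python3 - <<'E'
from h import *
import pickle
o,f,C=wrist(); print(o['time'],o['position'],o['tool_rot'])
pickle.dump((f['mtx'],C),open('w6.pkl','wb'))
u,v=map(int,proj(f,C,[.4895,-.324,.09])); u0,v0=u-80,v-60; print(u0,v0)
cv2.imwrite('pics/w6z.png',cv2.resize(f['img'][v0:v0+120,u0:u0+160],None,fx=5,fy=5,interpolation=cv2.INTER_CUBIC))
f=r.grab_frame('scene')
cv2.imwrite('pics/s6z.png',cv2.resize(f['img'][160:280,240:400],None,fx=5,fy=5,interpolation=cv2.INTER_CUBIC))
E
```

```text
10.95 [ 0.4906 -0.3257  0.2202] [3.1384 0.0009 1.3565]
173 120
```

View pics/w6z.png

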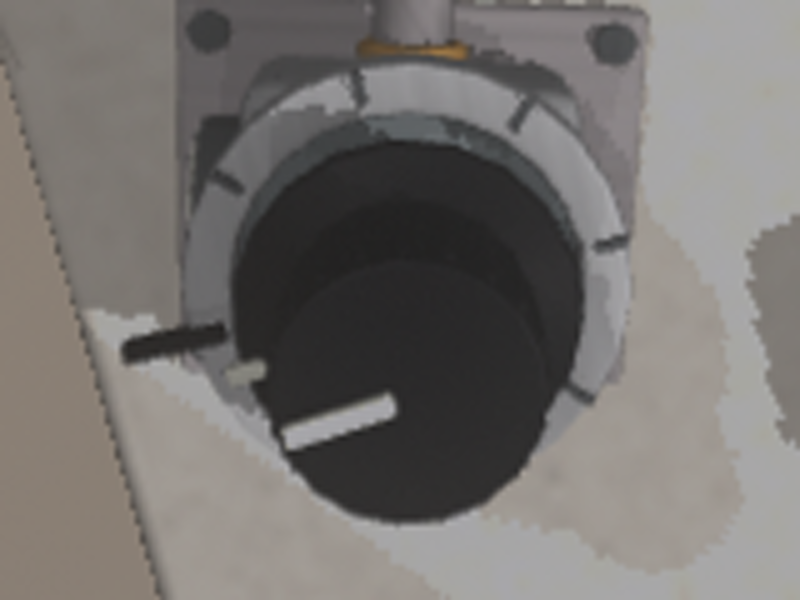

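View pics/s6z.png

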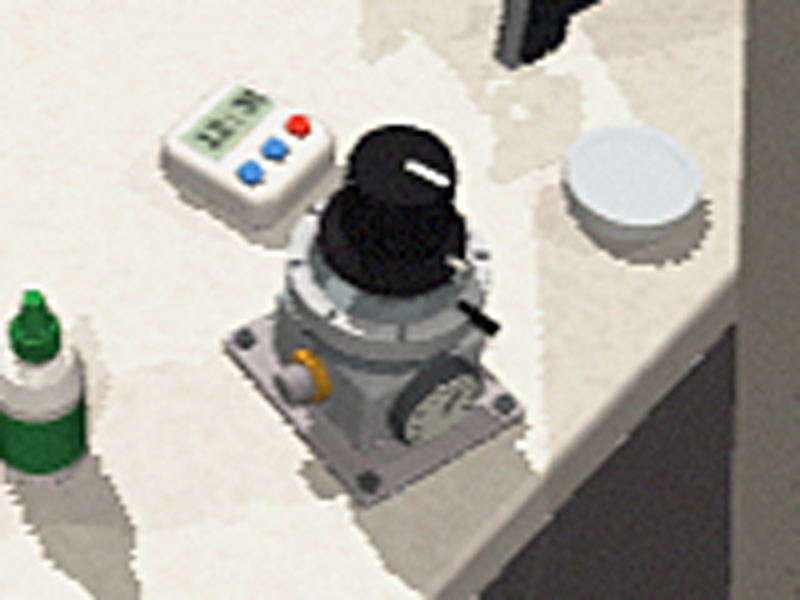

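```bash
python3 - <<'E'
from h import *
import pickle
m,C=pickle.load(open('w6.pkl','rb')); f={'mtx':m}
P=lambda u,v,z:onplane(f,C,173+u/5-.4,120+v/5-.4,z)[:2]
ang=lambda d:np.degrees(np.arctan2(d[1],d[0]))%360
c=np.array([.4895,-.324]); b=P(126,350,.081); print('mark',ang(b-c),np.linalg.norm(b-c), ang(b-P(610,243,.081)))
for h in(0,.01):
    p,q=P(395,404,.128+h),P(287,438,.128+h); print(h,'bar',ang(q-p),np.linalg.norm(q-p)); t=P(230,377,.087+h);print('ptr',ang(t-c),np.linalg.norm(t-c))
    # knob top width
    print('dia',np.linalg.norm(P(270,370,.128+h)-P(548,370,.128+h)))
E
```

```text
mark 180.25488954480392 0.05133418194235474 180.61914930488527
0 bar 186.15471190265325 0.017277830467395665
ptr 192.332418077004 0.03413927651622097
dia 0.04160143847636132
0.01 bar 186.1547119026533 0.01654418109905192
ptr 187.64798283389894 0.031833380460775676
dia 0.03983496269585362
```

```bash
python3 -c "
from bench import r
print(r.job_done()); print(r.get_obs()['time'])"
```

```text
the job is handed in; nothing more can be done
None
the job is handed in; nothing more can be done
```

The regulator is set and locked. I turned the knob about 53° anticlockwise to the long mark, then lifted lightly (up to about 6 N) while easing it on until it rose into the notch. I pulled it up to its stop with about 12 N at most, opened the fingers and backed straight up, then handed the job in at about 11 s. The hand-in reports no verdict.

**Last checks**
- **Lift:** the gripper rose 10.1 mm before it met the stop. After release, the scene picture shows the knob still up.
- **Angle:** the pointer is about 6–7° past the mark. The bar on top read 186° and the skirt pointer 188°, against the mark at 180.5°. This agrees with the gripper's turn, which gave about 6°.
- **Surroundings:** the fingers are well clear, and the bottle, dish and timer look unmoved in the pictures.

**Disagreements**
- The networks placed the knob's axis 5–7 mm away from my own measurement on the pictures. I used my measurement, and the knob sat centred in the grip.
- The skirt pointer read about 192° if I assumed the knob was still down. That did not fit its known 32 mm radius, which matches the knob being up.

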